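# Release the locked-in bench switches by feel, then reset the tripped breaker

### The arm

A 7-joint arm with a two-finger parallel gripper is mounted at the origin on the work surface. World frame = base frame: x ahead of the robot, y to its left, z up, the work surface at z = 0. Lengths are in m, angles in rad, forces in N, time in s.
With the tool pointing down it reaches from about 0.4 to 0.85 m from the base axis. Payload 10.4 kg.
Tool frame: the origin (TCP) lies on the centre line of the jaws, within the pads' length; the fingertips stand 25 mm ahead of it and the grasp point (between the pads) lies 6 mm ahead of it (manip.finger_overhang is the distance from the TCP to the fingertips, in m); y points along the fingers, x is the direction in which the jaws open and shut, and the axes are right-handed (so a half turn about y gives the same grasp; the last joint's range is limited). The gripper opens to 85 mm and grips with 20 to 120 N. Pads are 22 mm wide; open, the fingers measure 114 mm over their backs; the gripper's body (76 mm by 85 mm) begins 54 mm behind the grasp point. The pads swing forward as they close: fully open they stand 13 mm farther back than shut.
Start: joints at [-1.263, 0.332, -0.065, 1.46, 0.022, 1.35, -0.088], TCP at [0.203, 0.591, 0.256] pointing down, gripper open.
Joint ranges: [-2.6, 2.6], [-0.5, 2.12], [-1.47, 1.34], [0.16, 2.42], [-1.27, 4.41], [0.06, 2.06], [-2.6, 2.6]. Speed limits (rad/s): [2.22, 2.22, 2.79, 2.79, 3.14, 3.14, 3.14].

### API

Orientations are given as a 3x3 rotation matrix whose columns are the frame's x, y, z axes.
In Python, from cell import manip gives the robot as it stands. The module is installed in compiled form; this text tells all that it offers.
- The arm moves only by the shell command python3 -m creep 'ROWS' [FORCE]. ROWS is JSON, a list of rows, each a list of 3 entries, a list of its own where there are three numbers: the shift along the world's x, y, z in cm, then the turn, a rotation vector about the world's x, y, z in rad, then the closure, from 0 (fully open) to 1 (shut). In form: [[[tx, ty, tz], [rx, ry, rz], gripper], ...]. A call has exactly 5 rows; each row is the pose to reach, as a shift and turn from the pose commanded when the call began; what a row does not reach only later rows make up. A row lasts 1/10 s, in which the tool goes at most 50 mm and 8.59 degrees, less where a joint would pass 70% of its speed; a pose out of reach is approached as far as the arm can. A call with a gripper value outside its range is refused whole. The fingers move at their own pace and stop on an object; FORCE is the grip in N (left out, the last holds). Time passes only in rows, so rows that repeat a pose let the fingers close, or fill a call up. It gives the time, the measured TCP pose, the force and the opening at its end, in the units of the state.
- manip.state(): the state, without advancing time (a new reading comes with each control period).
- manip.get_image(name): name is "scene" or "top" or "wrist"; returns a dict with "pixels" (480x640x3 uint8, blue, green, red), "mtx" (3x3 intrinsics, pixels), "R" (3x3) and "t" (3): a world point X has camera coordinates R X + t; the wrist camera has in their place "mount" (4x4, takes a point from camera to tool coordinates, whose origin is the TCP and whose axes are the tool frame's). Camera axes: x right, y down, z forward; pixel columns grow to the right and rows downward; lengths in m; the calibration is good to about 2 mm. The wrist camera is an equidistant fisheye: a pixel r from the principal point sees the ray r / f radians off the axis. A picture is of the moment at which its call begins: read the wrist's pose just before it. There is no depth.
- manip.sign_off(): hands the job in, once; it reports no verdict.
Trained networks look in a picture, given as the dict that the camera call returned (one of the last four; its "shot" number tells which), for a name from the list of things; names that differ only in an ending like _2 or _b are one class to them, and where a whole thing is asked for, a point or a joint stands for the part that bears it (a point fixed in the world has none). Each returns a list of dicts, best first, with "conf" (0 to 1); they miss things now and then, are a little off and sometimes report something else, mostly with a low value. They report only what shows in the picture. A call takes as long as a camera call.
- manip.look_for(picture, query): "position" ([column, row] in pixels, amid what is visible of it).
- manip.trace(picture, query): "pixels" (480x640 bool, what is visible of it) and "position" ([column, row] in pixels, amid what is visible of it).
- manip.pinpoint(picture, query): "position" ([column, row] in pixels: a listed point, or the origin of a listed thing).
The state is a dict: "time_s": time; "joints": joint angles; "joint_vel": joint speeds; "effort": joint torques, N m; "position": TCP position; "ee_rot": TCP orientation; "wrist_force": force on the tool from outside, world axes, zero at the start; "wrist_torque": the same for the moment, N m; "grip_width": opening from 0.0 (shut) to 1.0 (fully open).
Only numpy, scipy, OpenCV 4.12 (cv2) and the standard library are available. Lean on these libraries where they do the work, as an engineer would, in place of code of your own. Each camera call takes 0.05 s, during which the arm holds its last target. There are 200 camera calls.

### The job

The goldsmith's bench breaker has tripped and everything is dead, so only touch tells which of the four push-lock switches on the grey power console are still locked in. Click out every switch that is still locked in, so that all four caps stand fully out, pressing with no more than a firm finger; only then push the breaker handle all the way over to its far (on) side. Leave the soldering block, the flux tub and the two hand tools where they are.

Things in the scene. Friction and masses are not known exactly. Their poses are not given: they have to be found in the camera images.
- console: Grey steel power console, fixed, 120 mm deep (x), 270 wide (y), 65 high, panel on top, face up. Origin: centre of its underside; +x is its far side. On the panel's middle line (x = 0), from +y to -y: white breaker at y = +98 mm, four push-lock switches at y = +47, +2, -43, -88 mm. Nothing else on the panel is over 6 mm high.
- place_1 (a point): Centre of the switch next to the breaker, on the panel face (65 mm over the bench), z up. All four switches look alike: fixed bezel 30 mm across, 4 high; flat-topped black cap 23 across. Cap top over the panel: 16 mm when out (off), 12.8 mm locked in (on), 8 mm at its stop. This point is on the fixed panel and does not tell the state.
- place_2 (a point): Centre of the second switch from the breaker, on the panel face. Some of the four start locked in, in places that vary. A full press to the stop, then let go, changes a switch over: in to out, or out to in. A press that stays 2 mm or more short of the stop changes nothing.
- place_3 (a point): Centre of the third switch from the breaker, on the panel face. The caps are sprung: an out cap starts to give at 3 N, a locked one at 4.3 N; the stop is reached at about 6 to 7 N, more only leans on it. A touch of 1 to 2 N moves neither.
- place_4 (a point): Centre of the last switch, farthest from the breaker, on the panel face. The switches and their caps are called switch_a to switch_d and cap_a to cap_d (cap centre 9.5 mm over the panel when out); which letter stands in which place varies.
- breaker (a joint): Angle of the black breaker handle (rad): 0 = leaning fully to the console's near side (off), 0.6 = upright, 1.2 = fully to its far side (on, end stop). Starts tripped, at 0 to 0.35. Steady friction, 3 to 6 N where it is pushed; it stays where left. Bar 28 mm wide (console y), 7 mm thick, tip 21 mm from the pivot.
- breaker_pivot (a point): Pivot axis of the breaker handle (along the console's y) at mid-width, 6 mm over the panel face; axes as the console's. The white breaker about it is 36 mm wide; its nose, 45 mm long in x, stands 12 mm over the panel (6 mm over this point), its ends 6 mm over the panel.
- solder_block: Bystander: off-white soldering block 160 x 100 x 30 mm, loose, lying beyond the console's +y end. Origin: centre of its underside.
- flux_tub: Bystander: round flux tub 64 mm across and 52 mm high with a white lid, loose, standing beyond the console's -y end. Origin: centre of its underside.
- burnisher: Bystander: burnisher with a light wooden handle 85 x 16 x 16 mm and a thin steel blade, about 160 mm long, lying loose on the near side of the console. Origin: underside, near the ferrule.
- scraper: Bystander: scraper with a red handle 85 x 16 x 16 mm and a thin steel blade, about 160 mm long, lying loose on the near side of the console. Origin: underside, near the ferrule.

How it is judged:
By the outcome, as a careful person would: the job done as asked, in the order asked, and still so for the second after the job is handed in, with the robot touching nothing.
It also fails if it takes over 51 s, if anything falls off the work surface, if the arm or the gripper's body presses on something with over 40 N, if the wrist force passes 120 N, or if a joint passes its speed limit or range.

## Working session

There is one attempt and no reset: what is moved stays moved. The work goes in short steps, Python scripts to look and compute and a shell command to move; the robot and the scene stay as the last step left them, time stands still between calls to the robot, and variables do not carry over. Pictures are saved under pics/ and viewed, about 8 in all and at most 12, crops included, and the job is handed in when it is done.

```bash
mkdir -p pics; ls; python3 - <<'E'
from cell import manip
import cv2,numpy as np
np.set_printoptions(precision=4,suppress=True)
s=manip.state()
print({k:np.round(v,4).tolist() for k,v in s.items()}, manip.finger_overhang)
for n in ("scene","top"):
    p=manip.get_image(n); cv2.imwrite(f"pics/{n}0.png",p["pixels"])
    print(n,p["mtx"].tolist(),p["R"].tolist(),p["t"].tolist())
    for q in ("console","place_1","place_2","place_3","place_4","breaker_pivot"):
        print(q,[(np.round(d["position"],1).tolist(),round(d["conf"],2)) for d in manip.pinpoint(p,q)][:4])
E
```

```text
pics
{'time_s': 0.0, 'joints': [-1.2626, 0.3329, -0.0647, 1.461, 0.0216, 1.3499, -0.0885], 'joint_vel': [0.0002, -0.0006, 0.0003, -0.0005, -0.0002, 0.0006, 0.0001], 'effort': [-0.0011, -62.546, 0.0485, -39.1599, 0.0162, 0.0102, -0.0], 'position': [0.2029, 0.5908, 0.2555], 'ee_rot': [[0.3248, -0.0004, -0.9458], [0.9458, -0.0014, 0.3248], [-0.0014, -1.0, -0.0001]], 'wrist_force': [-0.4029, -0.5568, -0.6346], 'wrist_torque': [-0.035, -0.0218, 0.0577], 'grip_width': 1.0039} 0.025
scene [[585.8330771372742, 0.0, 315.6189243058992], [0.0, 585.8330771372742, 246.817902132298], [0.0, 0.0, 1.0]] [[0.3689919628414769, 0.9293327181315352, -0.013624623614883407], [0.7889136837687832, -0.320921386138602, -0.5240464325622749], [-0.4913859286963381, 0.18262026976524665, -0.8515807102970956]] [-0.2609402936064193, -0.3646594489103788, 1.3933719924520584]
console [([235.8, 302.8], 0.62)]
place_1 [([182.6, 304.6], 0.96), ([206.4, 297.5], 0.93), ([232.3, 287.2], 0.9), ([256.6, 276.3], 0.75)]
place_2 [([182.6, 304.6], 0.96), ([206.4, 297.5], 0.93), ([232.3, 287.2], 0.9), ([256.6, 276.3], 0.75)]
place_3 
[... 405 characters left out ...]
46584382089], [-0.9738534073324958, 0.07618395434313355, -0.21402230287409743], [0.21381622647446863, -0.010947355085373716, -0.9768125596617059]] [0.12640229094695354, 0.5566765345128485, 1.0137446893386644]
console [([415.4, 243.0], 0.57)]
place_1 [([469.9, 231.8], 0.96), ([391.8, 237.1], 0.85), ([418.3, 237.8], 0.73), ([443.5, 235.0], 0.73)]
place_2 [([469.9, 231.8], 0.96), ([391.8, 237.1], 0.85), ([418.3, 237.8], 0.73), ([443.5, 235.0], 0.73)]
place_3 [([469.9, 231.8], 0.96), ([391.8, 237.1], 0.85), ([418.3, 237.8], 0.73), ([443.5, 235.0], 0.73)]
place_4 [([469.9, 231.8], 0.96), ([391.8, 237.1], 0.85), ([418.3, 237.8], 0.73), ([443.5, 235.0], 0.73)]
breaker_pivot [([369.0, 235.9], 0.95)]
```

```bash
cat > h.py <<'E'
import numpy as np
from scipy.optimize import least_squares
def proj(p,X):
    c=np.asarray(X)@p["R"].T+p["t"]; return (c[:,:2]/c[:,2:])*[p["mtx"][0][0],p["mtx"][1][1]]+[p["mtx"][0][2],p["mtx"][1][2]]
def con(q,L):
    L=np.atleast_2d(L); c,s=np.cos(q[2]),np.sin(q[2])
    return np.c_[q[0]+c*L[:,0]-s*L[:,1],q[1]+s*L[:,0]+c*L[:,1],L[:,2]]
LOC=np.array([[0,.047,.065],[0,.002,.065],[0,-.043,.065],[0,-.088,.065],[0,.098,.071]])
E
python3 - <<'E'
from cell import manip
from h import *
np.set_printoptions(precision=4,suppress=True)
s=manip.get_image("scene");t=manip.get_image("top")
S=np.array([[256.6,276.3],[232.3,287.2],[206.4,297.5],[182.6,304.6],[280.5,266.5]])
T=np.array([[391.8,237.1],[418.3,237.8],[443.5,235],[469.9,231.8],[369,235.9]])
for n,ps in (("both",[(s,S),(t,T)]),("s",[(s,S)]),("t",[(t,T)])):
    f=lambda q:np.concatenate([(proj(p,con(q,LOC))-P).ravel() for p,P in ps])
    for y0 in(0,1.5,-1.5,3):
        r=least_squares(f,[.6,-.1,y0],loss="soft_l1"); print(n,r.x,r.cost)
    print(r.fun.reshape(-1,2).tolist())
E
```

```text
both [ 0.5551 -0.1005  0.005 ] 19.297733630388194
both [ 0.5551 -0.1005  0.005 ] 19.297733630385295
both [ 0.5551 -0.1005  0.005 ] 19.297733630385583
both [ 0.5544 -0.0946  2.948 ] 692.611762233843
[[-48.30908369573953, 13.543403253203792], [1.1042552075314802, -1.6168465044012805], [51.93565062229081, -16.146231202373485], [100.48707265397852, -27.445085051199783], [-101.61113589728751, 26.665969335143643], [53.34207192255565, 2.10056142637697], [1.6540497190011934, -1.437024399303965], [-48.66965772749393, -1.4673647715093807], [-100.12929643349514, -1.0904874055207188], [105.60077132725144, 5.820881504506332]]
s [ 0.5552 -0.1026  0.0297] 3.8111773388689807
s [ 0.5552 -0.1026  0.0297] 3.8111773388688865
s [ 0.5552 -0.1026  0.0297] 3.811177338868826
s [ 0.5572 -0.098   2.2531] 280.0107000604004
[[-45.14852479190529, -0.12366462740891393], [-0.07033226534531423, -0.365506222089266], [47.088887931250014, 0.23939496887084033], [92.64603553782811, 4.299707654510485], [-92.68959240476016, -3.7568547760229194]]
t [ 0.5555 -0.0965 -0.0351] 7.523191386467852
t [ 0.5555 -0.0965 -0.0351] 7.523191386467821
t [ 0.5555 -0.0965 -0.0351] 7.5231913864678255
t [ 0.5559 -0.0917  3.0193] 307.3544082839589
[[51.73387069716972, -0.40012310650377003], [-0.010956281450717142, -2.1877143712062264], [-50.42347547339631, -0.4739137599970036], [-102.00374885922236, 1.641276056893389], [104.00790702630428, 1.306165148807537]]
```

View pics/scene0.png

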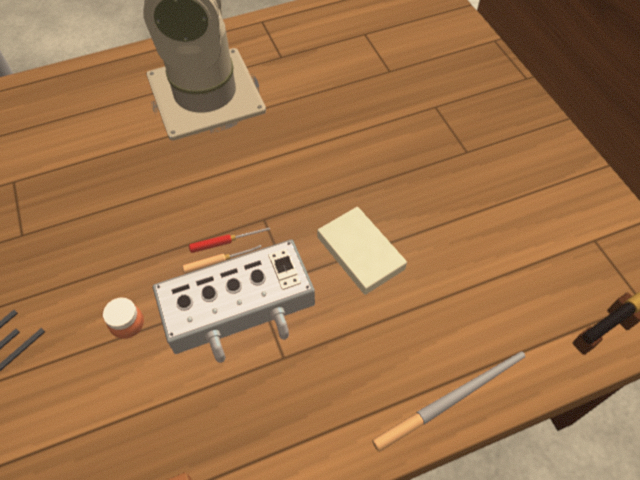

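View pics/top0.png

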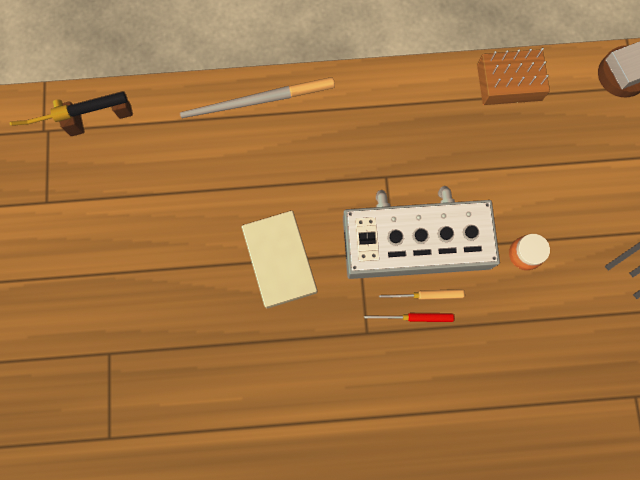

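The scene view shows the console with four black caps at about (183–257, 304–276) and the breaker at (281,266). The top view shows the same caps at (392–470, 232–238) and the breaker at (368,238). The tools lie on the near side, the block is at +y and the tub at -y. The yaw is uncertain (±0.03), so I'll refine it with the wrist camera over the console.

```bash
python3 -m creep '[[[2,-4.5,0],[0,0,0.08],1],[[4,-9,0],[0,0,0.16],1],[[6.5,-13,0],[0,0,0.24],1],[[9,-17,0],[0,0,0.33],1],[[12,-21,0],[0,0,0.33],1]]' 20
python3 -m creep '[[[3,-4,0],[0,0,0],1],[[6,-8,0],[0,0,0],1],[[9,-12,0],[0,0,0],1],[[12,-16,0],[0,0,0],1],[[14,-20,0],[0,0,0],1]]'
```

```text
time_s: 1.3
position: [0.3233, 0.3796, 0.2566]
ee_rot: [[-0.003, 0.0, -1.0], [1.0, 0.001, -0.003], [0.001, -1.0, -0.0]]
wrist_force: [1.7, 1.4, -0.1]
grip_width: 0.143
time_s: 1.8
position: [0.4645, 0.179, 0.2566]
ee_rot: [[0.002, 0.001, -1.0], [1.0, 0.0, 0.002], [0.0, -1.0, -0.001]]
wrist_force: [0.2, 1.4, 0.6]
grip_width: 0.002
```

```bash
python3 -m creep '[[[1,-5,0],[0,0,0],1],[[2,-10,0],[0,0,0],1],[[3,-15,0],[0,0,0],1],[[4,-20,-1],[0,0,0],1],[[5,-24,-2],[0,0,0],1]]'
python3 -m creep '[[[0,-4,-1],[0,0,0],1],[[0,-4,-2],[0,0,0],1],[[0,-4,-2],[0,0,0],1],[[0,-4,-2],[0,0,0],1],[[0,-4,-2],[0,0,0],1]]'
cat >> h.py <<'E'
def wray(p,st,uv):
    """fisheye pixel -> world origin, direction"""
    M=np.asarray(p["mount"]);K=np.asarray(p["mtx"]); d=(np.atleast_2d(uv)-[K[0,2],K[1,2]])/K[0,0]
    r=np.linalg.norm(d,axis=1,keepdims=True); c=np.c_[np.sin(r)*d/r,np.cos(r)]
    R=np.asarray(st["ee_rot"]); o=np.asarray(st["position"])+R@M[:3,3]
    return o,c@(R@M[:3,:3]).T
def hit(o,d,z): return o+d*((z-o[2])/d[:,2])[:,None]
E
python3 - <<'E'
from cell import manip
from h import *
import cv2
np.set_printoptions(precision=4,suppress=True)
s=manip.state(); p=manip.get_image("wrist"); cv2.imwrite("pics/w1.png",p["pixels"])
print(s["position"],s["wrist_force"],np.array(p["mount"]),p["mtx"])
for q,z in (("place_1",.065),("breaker_pivot",.071),("console",0)):
    for d in manip.pinpoint(p,q): print(q,np.round(d["position"],1),round(d["conf"],2),hit(*wray(p,s,d["position"]),z))
E
```

```text
time_s: 2.3
position: [0.5133, -0.0613, 0.2369]
ee_rot: [[0.001, 0.002, -1.0], [1.0, 0.0, 0.001], [0.0, -1.0, -0.002]]
wrist_force: [1.5, 1.1, 0.3]
grip_width: 0.002
time_s: 2.8
position: [0.5134, -0.0975, 0.2169]
ee_rot: [[-0.001, 0.001, -1.0], [1.0, 0.001, -0.001], [0.001, -1.0, -0.001]]
wrist_force: [-0.0, 0.6, -0.1]
grip_width: -0.003
[ 0.5134 -0.0975  0.2169] [-0.0198  0.5555 -0.1204] [[ 1.      0.0006 -0.0003 -0.0003]
 [ 0.0004 -0.2585  0.966  -0.1177]
 [ 0.0005 -0.966  -0.2585  0.0654]
 [ 0.      0.      0.      1.    ]] [[371.6483   0.     316.319 ]
 [  0.     371.6483 237.7358]
 [  0.       0.       1.    ]]
place_1 [374.5 282.9] 0.96 [[ 0.557 -0.052  0.065]]
place_1 [207.6 279.8] 0.92 [[ 0.5554 -0.1849  0.065 ]]
breaker_pivot [435.4 282.6] 0.81 [[ 0.5553 -0.0035  0.071 ]]
console [118.  219.6] 0.61 [[ 0.519  -0.2997  0.    ]]
```

View pics/w1.png

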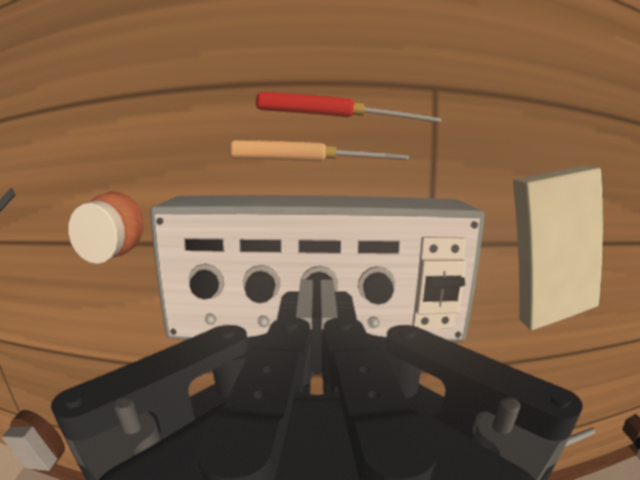

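Wrist view: caps at (205,284), (260,286), (318,285, under the fingertips) and (378,286), breaker at (441,288). The console pose agrees with the earlier fit: about (0.5555, -0.0995), yaw about 0. The shut fingertips are over place_2's column, so I'll touch that switch first.

```bash
python3 -m creep '[[[3,0,-3],[0,0,0],1],[[4.2,0,-7],[0,0,0],1],[[4.2,0,-10],[0,0,0],1],[[4.2,0,-10.9],[0,0,0],1],[[4.2,0,-10.9],[0,0,0],1]]'
python3 -m creep '[[[0,0,-0.3],[0,0,0],1],[[0,0,-0.3],[0,0,0],1],[[0,0,-0.3],[0,0,0],1],[[0,0,-0.3],[0,0,0],1],[[0,0,-0.3],[0,0,0],1]]'
```

```text
time_s: 3.5
position: [0.5544, -0.0987, 0.1067]
ee_rot: [[0.001, -0.002, -1.0], [1.0, -0.0, 0.001], [-0.0, -1.0, 0.002]]
wrist_force: [-0.6, 1.0, 0.8]
grip_width: -0.0
time_s: 4.0
position: [0.5552, -0.0988, 0.1048]
ee_rot: [[0.001, 0.001, -1.0], [1.0, 0.0, 0.001], [0.0, -1.0, -0.001]]
wrist_force: [0.1, 0.5, -0.2]
grip_width: -0.0
```

```bash
python3 -m creep '[[[0,0,-0.15],[0,0,0],1],[[0,0,-0.15],[0,0,0],1],[[0,0,-0.15],[0,0,0],1],[[0,0,-0.15],[0,0,0],1],[[0,0,-0.15],[0,0,0],1]]'
python3 -m creep '[[[0,0,-0.1],[0,0,0],1],[[0,0,-0.1],[0,0,0],1],[[0,0,-0.1],[0,0,0],1],[[0,0,-0.1],[0,0,0],1],[[0,0,-0.1],[0,0,0],1]]'
```

```text
time_s: 4.5
position: [0.5552, -0.0989, 0.103]
ee_rot: [[0.001, 0.0, -1.0], [1.0, 0.0, 0.001], [0.0, -1.0, -0.0]]
wrist_force: [1.0, 0.0, 1.8]
grip_width: 0.0
time_s: 5.0
position: [0.5551, -0.0989, 0.102]
ee_rot: [[0.001, 0.0, -1.0], [1.0, 0.0, 0.001], [0.0, -1.0, -0.0]]
wrist_force: [1.0, 0.3, 4.2]
grip_width: -0.002
```

```bash
python3 -m creep '[[[0,0,1.2],[0,0,0],1],[[0,4.6,1.2],[0,0,0],1],[[0,4.6,0.5],[0,0,0],1],[[0,4.6,0.15],[0,0,0],1],[[0,4.6,0.15],[0,0,0],1]]'
python3 -m creep '[[[0,0,0],[0,0,0],1],[[0,0,0],[0,0,0],1],[[0,0,0],[0,0,0],1],[[0,0,0],[0,0,0],1],[[0,0,0],[0,0,0],1]]'
```

```text
time_s: 5.5
position: [0.5549, -0.0528, 0.1034]
ee_rot: [[0.001, -0.0, -1.0], [1.0, 0.0, 0.001], [0.0, -1.0, 0.0]]
wrist_force: [-0.2, 1.5, 4.1]
grip_width: -0.002
time_s: 6.0
position: [0.555, -0.0534, 0.1034]
ee_rot: [[0.001, 0.0, -1.0], [1.0, -0.0, 0.001], [-0.0, -1.0, -0.0]]
wrist_force: [-1.3, 0.7, 3.9]
grip_width: 0.003
```

```bash
python3 -m creep '[[[0,0,1.5],[0,0,0],1],[[0,-4.5,1.5],[0,0,0],1],[[0,-9,1],[0,0,0],1],[[0,-9,0.1],[0,0,0],1],[[0,-9,0.05],[0,0,0],1]]'
python3 -m creep '[[[0,0,0],[0,0,0],1],[[0,0,0],[0,0,0],1],[[0,0,0],[0,0,0],1],[[0,0,0],[0,0,0],1],[[0,0,0],[0,0,0],1]]'
python3 -m creep '[[[0,0,1.5],[0,0,0],1],[[0,-4.5,1.5],[0,0,0],1],[[0,-4.5,0.7],[0,0,0],1],[[0,-4.5,0.1],[0,0,0],1],[[0,-4.5,0],[0,0,0],1]]'
python3 -m creep '[[[0,0,0],[0,0,0],1],[[0,0,0],[0,0,0],1],[[0,0,0],[0,0,0],1],[[0,0,0],[0,0,0],1],[[0,0,0],[0,0,0],1]]'
```

```text
time_s: 6.5
position: [0.5543, -0.145, 0.1039]
ee_rot: [[0.004, -0.001, -1.0], [1.0, -0.001, 0.004], [-0.001, -1.0, 0.001]]
wrist_force: [-1.1, -1.9, 3.4]
grip_width: -0.005
time_s: 7.0
position: [0.5554, -0.1422, 0.1041]
ee_rot: [[-0.0, 0.001, -1.0], [1.0, 0.0, -0.0], [0.0, -1.0, -0.001]]
wrist_force: [0.1, -1.3, 4.1]
grip_width: -0.003
time_s: 7.5
position: [0.5546, -0.1867, 0.1031]
ee_rot: [[0.0, -0.002, -1.0], [1.0, 0.001, 0.0], [0.001, -1.0, 0.002]]
wrist_force: [-0.6, 0.9, -0.5]
grip_width: -0.001
time_s: 8.0
position: [0.5551, -0.1878, 0.104]
ee_rot: [[0.001, 0.0, -1.0], [1.0, 0.0, 0.001], [0.0, -1.0, -0.0]]
wrist_force: [-0.4, 0.7, -0.4]
grip_width: 0.0
```

Places 1 and 3 are out (about 4 N at a height where locked caps give nothing). Places 2 and 4 are locked. I'll press place 4 in stages.

```bash
python3 -m creep '[[[0,0,-0.15],[0,0,0],1],[[0,0,-0.3],[0,0,0],1],[[0,0,-0.4],[0,0,0],1],[[0,0,-0.5],[0,0,0],1],[[0,0,-0.5],[0,0,0],1]]'
python3 -m creep '[[[0,0,-0.05],[0,0,0],1],[[0,0,-0.1],[0,0,0],1],[[0,0,-0.1],[0,0,0],1],[[0,0,-0.1],[0,0,0],1],[[0,0,-0.1],[0,0,0],1]]'
```

```text
time_s: 8.5
position: [0.5551, -0.1879, 0.099]
ee_rot: [[0.001, 0.0, -1.0], [1.0, 0.0, 0.001], [0.0, -1.0, -0.0]]
wrist_force: [-1.1, 0.8, 4.7]
grip_width: 0.001
time_s: 9.0
position: [0.5552, -0.1879, 0.0983]
ee_rot: [[0.001, 0.0, -1.0], [1.0, 0.0, 0.001], [0.0, -1.0, -0.0]]
wrist_force: [-2.4, 0.6, 6.4]
grip_width: -0.001
```

```bash
python3 -m creep '[[[0,0,-0.05],[0,0,0],1],[[0,0,-0.05],[0,0,0],1],[[0,0,-0.05],[0,0,0],1],[[0,0,-0.05],[0,0,0],1],[[0,0,-0.05],[0,0,0],1]]'
```

```text
time_s: 9.5
position: [0.5552, -0.1879, 0.0982]
ee_rot: [[0.001, 0.001, -1.0], [1.0, 0.0, 0.001], [0.0, -1.0, -0.001]]
wrist_force: [-3.3, 2.3, 11.7]
grip_width: -0.004
```

```bash
python3 -m creep '[[[0,0,1],[0,0,0],1],[[0,0,2],[0,0,0],1],[[0,0,2],[0,0,0],1],[[0,0,1],[0,0,0],1],[[0,0,0.65],[0,0,0],1]]'
python3 -m creep '[[[0,0,0],[0,0,0],1],[[0,0,0],[0,0,0],1],[[0,0,0],[0,0,0],1],[[0,0,0],[0,0,0],1],[[0,0,0],[0,0,0],1]]'
```

```text
time_s: 10.0
position: [0.5549, -0.1877, 0.1027]
ee_rot: [[0.001, -0.0, -1.0], [1.0, 0.0, 0.001], [0.0, -1.0, 0.0]]
wrist_force: [1.7, 1.0, 4.5]
grip_width: -0.0
time_s: 10.5
position: [0.5549, -0.1877, 0.1038]
ee_rot: [[0.001, -0.0, -1.0], [1.0, 0.0, 0.001], [0.0, -1.0, 0.0]]
wrist_force: [-1.0, 1.7, 4.4]
grip_width: 0.001
```

```bash
python3 -m creep '[[[0,0,2],[0,0,0],1],[[0,4.5,2],[0,0,0],1],[[0,9,2],[0,0,0],1],[[0,9,0.7],[0,0,0],1],[[0,9,0],[0,0,0],1]]'
python3 -m creep '[[[0,0,0],[0,0,0],1],[[0,0,-0.15],[0,0,0],1],[[0,0,-0.3],[0,0,0],1],[[0,0,-0.45],[0,0,0],1],[[0,0,-0.55],[0,0,0],1]]'
python3 -m creep '[[[0,0,-0.05],[0,0,0],1],[[0,0,-0.1],[0,0,0],1],[[0,0,-0.1],[0,0,0],1],[[0,0,-0.1],[0,0,0],1],[[0,0,-0.1],[0,0,0],1]]'
```

```text
time_s: 11.0
position: [0.5545, -0.0965, 0.1028]
ee_rot: [[-0.002, -0.001, -1.0], [1.0, 0.0, -0.002], [0.0, -1.0, 0.001]]
wrist_force: [-1.1, 0.3, 8.1]
grip_width: -0.0
time_s: 11.5
position: [0.5548, -0.0992, 0.0987]
ee_rot: [[0.002, -0.0, -1.0], [1.0, -0.001, 0.002], [-0.001, -1.0, 0.0]]
wrist_force: [-3.6, -0.8, 5.6]
grip_width: -0.001
time_s: 12.0
position: [0.5548, -0.0992, 0.0982]
ee_rot: [[0.003, 0.0, -1.0], [1.0, -0.0, 0.003], [-0.0, -1.0, -0.0]]
wrist_force: [-6.2, -1.4, 11.8]
grip_width: -0.003
```

```bash
python3 -m creep '[[[0,0,1],[0,0,0],1],[[0,0,2],[0,0,0],1],[[0,0,2],[0,0,0],1],[[0,0,1],[0,0,0],1],[[0,0,0.65],[0,0,0],1]]'
python3 -m creep '[[[0,0,0],[0,0,0],1],[[0,0,0],[0,0,0],1],[[0,0,0],[0,0,0],1],[[0,0,0],[0,0,0],1],[[0,0,0],[0,0,0],1]]'
```

```text
time_s: 12.5
position: [0.555, -0.0977, 0.1028]
ee_rot: [[0.001, 0.0, -1.0], [1.0, 0.0, 0.001], [0.0, -1.0, -0.0]]
wrist_force: [1.0, 0.1, 4.7]
grip_width: 0.002
time_s: 13.0
position: [0.5549, -0.0977, 0.1039]
ee_rot: [[0.001, -0.0, -1.0], [1.0, 0.0, 0.001], [0.0, -1.0, 0.0]]
wrist_force: [-0.6, 1.4, 4.6]
grip_width: -0.001
```

Both are out. I'll re-touch places 3 and 1 before the breaker, since their order counts.

```bash
python3 -m creep '[[[0,0,2],[0,0,0],1],[[0,-4.5,2],[0,0,0],1],[[0,-4.5,1],[0,0,0],1],[[0,-4.5,0.4],[0,0,0],1],[[0,-4.5,0],[0,0,0],1]]'
python3 -m creep '[[[0,0,0],[0,0,0],1],[[0,0,0],[0,0,0],1],[[0,0,0],[0,0,0],1],[[0,0,0],[0,0,0],1],[[0,0,0],[0,0,0],1]]'
python3 -m creep '[[[0,0,2],[0,0,0],1],[[0,4.5,2],[0,0,0],1],[[0,9,2],[0,0,0],1],[[0,9,1],[0,0,0],1],[[0,9,0.4],[0,0,0],1]]'
python3 -m creep '[[[0,0,-0.2],[0,0,0],1],[[0,0,-0.4],[0,0,0],1],[[0,0,-0.4],[0,0,0],1],[[0,0,-0.4],[0,0,0],1],[[0,0,-0.4],[0,0,0],1]]'
```

```text
time_s: 13.5
position: [0.5544, -0.1428, 0.103]
ee_rot: [[0.001, -0.002, -1.0], [1.0, -0.0, 0.001], [-0.0, -1.0, 0.002]]
wrist_force: [-2.5, -1.3, 4.5]
grip_width: 0.001
time_s: 14.0
position: [0.5549, -0.1425, 0.1039]
ee_rot: [[0.0, -0.0, -1.0], [1.0, 0.001, 0.0], [0.001, -1.0, 0.0]]
wrist_force: [-3.0, -0.8, 4.2]
grip_width: 0.001
time_s: 14.5
position: [0.5551, -0.051, 0.1072]
ee_rot: [[-0.003, 0.0, -1.0], [1.0, 0.001, -0.003], [0.001, -1.0, -0.0]]
wrist_force: [1.1, -0.8, -0.3]
grip_width: 0.003
time_s: 15.0
position: [0.5551, -0.0535, 0.1041]
ee_rot: [[0.002, 0.0, -1.0], [1.0, -0.0, 0.002], [-0.0, -1.0, -0.0]]
wrist_force: [-2.0, 1.4, 3.9]
grip_width: -0.001
```

All four are confirmed out. Next is the breaker: lift, go to the near side of the handle, lower, then push in +x.

```bash
python3 -m creep '[[[0,0,3],[0,0,0],1],[[-2,2.5,3],[0,0,0],1],[[-3.8,5.1,3],[0,0,0],1],[[-3.8,5.1,1.5],[0,0,0],1],[[-3.8,5.1,0.7],[0,0,0],1]]'
python3 -m creep '[[[0,0,-0.2],[0,0,0],1],[[0,0,-0.5],[0,0,0],1],[[0,0,-0.5],[0,0,0],1],[[0,0,-0.5],[0,0,0],1],[[0,0,-0.5],[0,0,0],1]]'
python3 -m creep '[[[0.5,0,0],[0,0,0],1],[[1,0,0],[0,0,0],1],[[1.5,0,0],[0,0,0],1],[[1.8,0,0],[0,0,0],1],[[2.0,0,0],[0,0,0],1]]'
```

```text
time_s: 15.5
position: [0.5165, -0.0016, 0.1102]
ee_rot: [[-0.0, -0.0, -1.0], [1.0, 0.0, -0.0], [0.0, -1.0, 0.0]]
wrist_force: [-0.9, -0.6, -0.0]
grip_width: 0.003
time_s: 16.0
position: [0.5172, -0.0021, 0.1061]
ee_rot: [[0.001, 0.0, -1.0], [1.0, 0.0, 0.001], [0.0, -1.0, -0.0]]
wrist_force: [1.1, 0.2, 0.0]
grip_width: -0.001
time_s: 16.5
position: [0.5354, -0.0019, 0.1054]
ee_rot: [[0.001, -0.005, -1.0], [1.0, 0.0, 0.001], [0.0, -1.0, 0.005]]
wrist_force: [-11.5, -0.2, 8.2]
grip_width: -0.002
```

```bash
python3 -m creep '[[[0.2,0,0],[0,0,0],1],[[0.4,0,0],[0,0,0],1],[[0.6,0,0],[0,0,0],1],[[0.7,0,0],[0,0,0],1],[[0.7,0,0],[0,0,0],1]]'
```

```text
time_s: 17.0
position: [0.5437, -0.002, 0.1057]
ee_rot: [[0.001, -0.001, -1.0], [1.0, -0.0, 0.001], [-0.0, -1.0, 0.001]]
wrist_force: [-5.3, -0.2, 3.4]
grip_width: -0.003
```

```bash
python3 - <<'E'
from cell import manip
import cv2,numpy as np
s=manip.state(); print(s["position"],s["wrist_force"])
p=manip.get_image("wrist"); cv2.imwrite("pics/w2.png",cv2.resize(p["pixels"][200:400,220:500],(784,560),interpolation=cv2.INTER_CUBIC))
E
```

```text
[ 0.54368515 -0.00199194  0.10566755] [-5.25934875 -0.21191842  3.37459365]
```

View pics/w2.png

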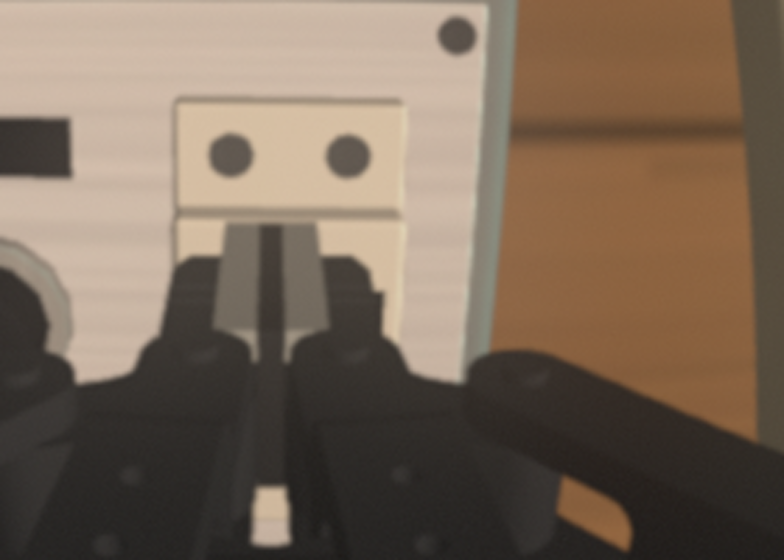

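The fingers are behind the handle, over the breaker's nose; the handle's edge shows at about (380,300) in the crop. I'll keep pushing until it reaches the stop.

```bash
python3 -m creep '[[[0.1,0,0],[0,0,0],1],[[0.2,0,0],[0,0,0],1],[[0.3,0,0],[0,0,0],1],[[0.3,0,0],[0,0,0],1],[[0.3,0,0],[0,0,0],1]]'
python3 -m creep '[[[0.1,0,0],[0,0,0],1],[[0.2,0,0],[0,0,0],1],[[0.2,0,0],[0,0,0],1],[[0.2,0,0],[0,0,0],1],[[0.2,0,0],[0,0,0],1]]'
```

```text
time_s: 17.55
position: [0.5469, -0.002, 0.106]
ee_rot: [[0.001, -0.0, -1.0], [1.0, 0.0, 0.001], [0.0, -1.0, 0.0]]
wrist_force: [-5.7, -0.3, 4.6]
grip_width: -0.001
time_s: 18.05
position: [0.549, -0.002, 0.1059]
ee_rot: [[0.001, -0.0, -1.0], [1.0, 0.0, 0.001], [0.0, -1.0, 0.0]]
wrist_force: [-5.1, -0.6, 5.2]
grip_width: 0.004
```

```bash
python3 -m creep '[[[0.1,0,0],[0,0,0],1],[[0.2,0,0],[0,0,0],1],[[0.2,0,0],[0,0,0],1],[[0.2,0,0],[0,0,0],1],[[0.2,0,0],[0,0,0],1]]'
python3 -m creep '[[[0.1,0,0],[0,0,0],1],[[0.1,0,0],[0,0,0],1],[[0.1,0,0],[0,0,0],1],[[0.1,0,0],[0,0,0],1],[[0.1,0,0],[0,0,0],1]]'
```

```text
time_s: 18.55
position: [0.5508, -0.002, 0.1057]
ee_rot: [[0.001, -0.0, -1.0], [1.0, -0.0, 0.001], [-0.0, -1.0, 0.0]]
wrist_force: [-4.4, -1.5, 2.3]
grip_width: -0.004
time_s: 19.05
position: [0.5515, -0.002, 0.1055]
ee_rot: [[0.001, -0.001, -1.0], [1.0, -0.0, 0.001], [-0.0, -1.0, 0.001]]
wrist_force: [-5.7, -2.1, 2.4]
grip_width: -0.001
```

```bash
python3 -m creep '[[[0.1,0,0],[0,0,0],1],[[0.1,0,0],[0,0,0],1],[[0.1,0,0],[0,0,0],1],[[0.1,0,0],[0,0,0],1],[[0.1,0,0],[0,0,0],1]]'
python3 -m creep '[[[0.1,0,0],[0,0,0],1],[[0.1,0,0],[0,0,0],1],[[0.1,0,0],[0,0,0],1],[[0.1,0,0],[0,0,0],1],[[0.1,0,0],[0,0,0],1]]'
```

```text
time_s: 19.55
position: [0.5517, -0.002, 0.1055]
ee_rot: [[0.001, -0.003, -1.0], [1.0, 0.0, 0.001], [0.0, -1.0, 0.003]]
wrist_force: [-9.1, -1.3, 6.3]
grip_width: -0.003
time_s: 20.05
position: [0.5518, -0.002, 0.1053]
ee_rot: [[0.001, -0.005, -1.0], [1.0, 0.0, 0.001], [0.0, -1.0, 0.005]]
wrist_force: [-14.4, -1.9, 10.0]
grip_width: -0.003
```

The position is stuck at 0.5518 while the force climbs. The ratio Fz/Fx ≈ 0.68 = tan 0.6, so the handle is leaning fully on its far stop. I'll back off and look.

```bash
python3 -m creep '[[[-0.5,0,0.1],[0,0,0],1],[[-2,0,1],[0,0,0],1],[[-4,0,4],[0,0,0],1],[[-6,0,8],[0,0,0],1],[[-8,0,11],[0,0,0],1]]'
python3 -m creep '[[[-2,4,1],[0,0,0],1],[[-2,8,1],[0,0,0],1],[[-2,8,1],[0,0,0],1],[[-2,8,1],[0,0,0],1],[[-2,8,1],[0,0,0],1]]'
python3 - <<'E'
from cell import manip
from h import *
import cv2
s=manip.state(); print(s["time_s"],s["position"],s["wrist_force"])
p=manip.get_image("wrist"); a=cv2.resize(p["pixels"][190:390,90:390],(780,520),interpolation=cv2.INTER_CUBIC); cv2.imwrite("pics/w3.png",a)
t=manip.get_image("top"); cv2.imwrite("pics/t3.png",cv2.resize(t["pixels"][180:340,230:560],(792,384),interpolation=cv2.INTER_CUBIC))
E
```

```text
time_s: 20.55
position: [0.4743, -0.0017, 0.218]
ee_rot: [[0.001, 0.003, -1.0], [1.0, 0.001, 0.001], [0.001, -1.0, -0.003]]
wrist_force: [0.4, 1.2, 0.9]
grip_width: -0.001
time_s: 21.05
position: [0.4544, 0.0775, 0.2258]
ee_rot: [[0.002, 0.001, -1.0], [1.0, 0.0, 0.002], [0.0, -1.0, -0.001]]
wrist_force: [-0.3, -0.7, 0.6]
grip_width: -0.003
21.05 [0.45439557 0.07749985 0.22584868] [-0.31535485 -0.68897861  0.59047062]
```

View pics/w3.png

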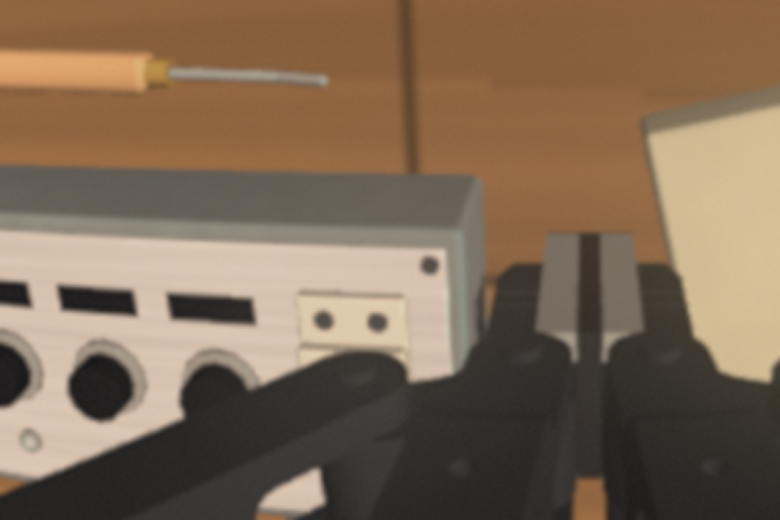

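View pics/t3.png

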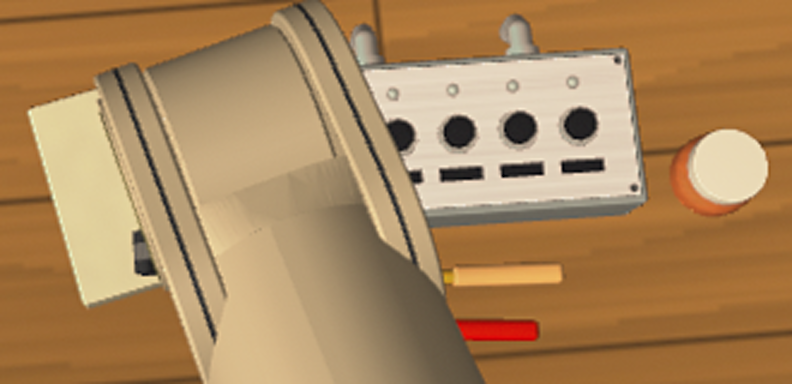

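The breaker is hidden by the gripper in both views. The block, tub and tools sit as they did before. I'll move the arm further to +y and look again.

```bash
python3 -m creep '[[[0,4.5,1],[0,0,0],1],[[0,9,2],[0,0,0],1],[[0,13.5,2],[0,0,0],1],[[0,18,2],[0,0,0],1],[[0,22,2],[0,0,0],1]]'
python3 -m creep '[[[-2,4.5,0],[0,0,0],1],[[-4,8,0],[0,0,0],1],[[-5,12,0],[0,0,0],1],[[-5,12,0],[0,0,0],1],[[-5,12,0],[0,0,0],1]]'
python3 - <<'E'
from cell import manip
from h import *
import cv2
t=manip.get_image("top"); s=manip.get_image("scene")
q=[.5555,-.0995,0.]
for n,p in (("top",t),("scene",s)):
    r=manip.trace(p,"breaker"); print(n,[(d["position"],d["conf"]) for d in r][:2])
    for a in (0,.6,1.2):
        x=.021*np.sin(a-.6);h=.021*np.cos(a-.6); print(a,proj(p,con(q,[[x,.098,.071+h]])).round(1).tolist())
a=cv2.resize(t["pixels"][190:290,330:510],(720,400),interpolation=cv2.INTER_CUBIC)
b=cv2.resize(s["pixels"][230:360,150:320],(510,390),interpolation=cv2.INTER_CUBIC)
cv2.imwrite("pics/t4.png",a); cv2.imwrite("pics/s4.png",b)
E
```

```text
time_s: 21.65
position: [0.4542, 0.2997, 0.2457]
ee_rot: [[0.001, 0.0, -1.0], [1.0, 0.0, 0.001], [0.0, -1.0, -0.0]]
wrist_force: [0.9, -0.3, -0.4]
grip_width: -0.004
time_s: 22.15
position: [0.4042, 0.4183, 0.2453]
ee_rot: [[0.0, -0.0, -1.0], [1.0, -0.001, 0.0], [-0.001, -1.0, 0.0]]
wrist_force: [0.0, -0.7, 0.0]
grip_width: 0.004
top [([364.4, 233.0], 0.63)]
0 [[368.5, 243.4]]
0.6 [[368.0, 236.3]]
1.2 [[367.2, 230.2]]
scene [([285.9, 270.7], 0.49)]
0 [[280.5, 257.1]]
0.6 [[282.7, 261.4]]
1.2 [[285.1, 267.8]]
```

View pics/t4.png

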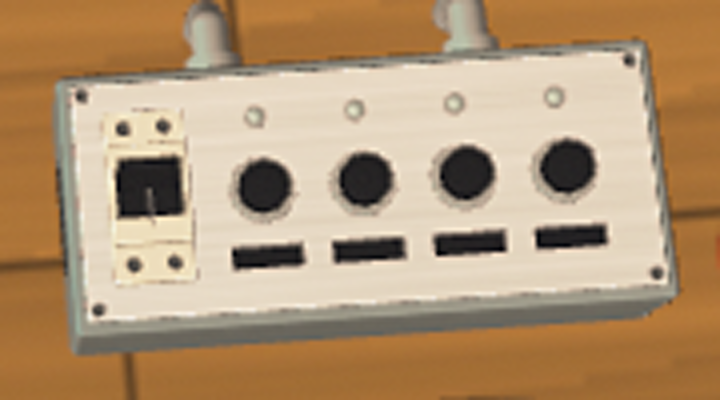

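View pics/s4.png

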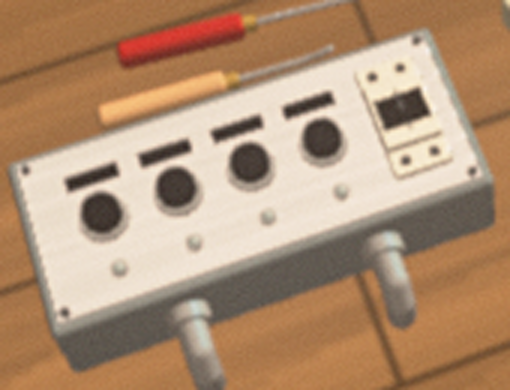

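```bash
python3 - <<'E'
from cell import manip
import cv2,numpy as np
o=[]
for n,(r,c) in {"top":((215,260),(345,395)),"scene":((245,290),(262,312))}.items():
    for im in (cv2.imread(f"pics/{n}0.png"),manip.get_image(n)["pixels"]):
        o.append(cv2.resize(im[r[0]:r[1],c[0]:c[1]],(390,290),interpolation=cv2.INTER_CUBIC))
cv2.imwrite("pics/cmp.png",np.vstack([np.hstack(o[:2]),np.hstack(o[2:])]))
E
```

```text
(no output)
```

View pics/cmp.png

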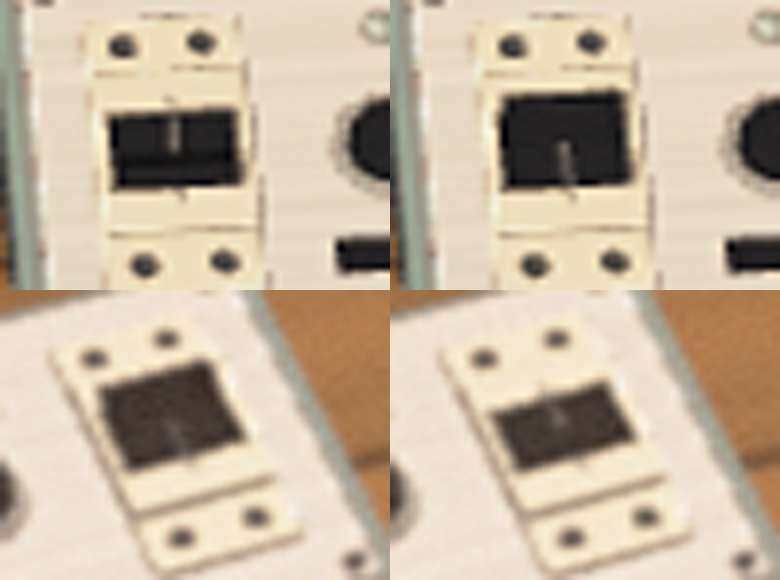

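The before and after pictures show the handle flipped from near to far. In the top view its far edge moved about 3 px outward to row 229.3; at the end stop it should be near 229. Caps, bystanders and forces are all fine, so I'm handing in.

```bash
python3 -c "
from cell import manip
print(manip.sign_off(), manip.state()['time_s'])"
```

```text
the job is handed in; nothing more can be done
the job is handed in; nothing more can be done
```

All four switches are out and the breaker handle is on its far (on) stop. I handed the job in about 22 s into the 51 s allowed.

- **Finding the locked switches:** light touches showed places 2 and 4 (counted from the breaker) locked in. Places 1 and 3 were already out.
- **Clicking them out:** I pressed places 2 and 4 once each to the stop, and the highest reading was about 12 N. Before the breaker I touched all four again. Each gave about 4 to 4.6 N at a height where a locked cap had given nothing or barely touched.
- **Breaker:** I pushed the handle over until it stopped moving, with the force rising from 5 to 14 N sideways. The force direction matched a handle leaning fully on its far stop. Before and after pictures from both cameras show it flipped to the far side.
- **Bystanders:** the soldering block, flux tub and two tools looked undisturbed in the pictures. I judged that by eye and did not measure it.

**What disagreed:**
- The first console yaw estimates from the two fixed cameras differed by about ±0.03 rad. I settled it with the wrist camera.
- The tool stopped about 5 mm farther along the breaker than a 22 mm wide pad would give. I took this to mean the fingertips are narrower than the pads. It does not suggest the handle stopped short.

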